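# Weigh a nested stack of glaze-test cups on a beam scale

### The arm

A 6-joint arm with a two-finger parallel gripper is mounted at the origin on a cart in front of the work surface, level with it; the furniture and walls round the work are solid. World frame = base frame: x ahead of the robot, y to its left, z up, the work surface at z = 0. Lengths are in m, angles in rad, forces in N, time in s.
With the tool pointing down it reaches from about 0.375 to 0.925 m from the base axis. Payload 5.7 kg.
Tool frame: the origin (TCP) lies midway between the tips of the shut fingers; the grasp point (between the pads) lies 19 mm behind it; z points along the fingers, y is the line along which they close (so a half turn about z gives the same grasp; the last joint's range is limited). The gripper opens to 88 mm and grips with 3 to 60 N. Pads are 20 mm wide; open, the fingers measure 115 mm over their backs; the gripper's body (75 mm by 178 mm) begins 61 mm behind the grasp point.
Start: joints at [-1.3, 0.359, 1.51, -0, 1.272, -0.115], TCP at [0.226, -0.556, 0.223] pointing down, gripper open.
Joint ranges: [-2.97, 2.97], [-1.01, 2.36], [0.21, 2.38], [-0.96, 4.11], [0.2, 2.71], [-2.98, 2.98]. Speed limits (rad/s): [2.39, 2.39, 3.14, 3.14, 3.14, 3.14].

### API

Orientations are given as a unit quaternion [x, y, z, w].
In Python, from bench import move_ptp, servo_line, goto_joints, move_gripper, sleep, inverse_kinematics, capture, PlanningError, close_job, spot_in, silhouettes, current_clock, current_joint_pos, current_qvel, current_joint_torque, current_position, current_orientation, current_force, current_torque, current_finger_gap, current_grip_force gives the robot as it stands. Calls block until the motion is done:
- move_ptp(position, orientation): joint-space move of the TCP to a pose.
- servo_line(position, orientation=None, rate=0.15, contact_N=None): straight line of the TCP; orientation=None keeps the orientation; rate is the mean speed in m/s. With contact_N (N) it stops when the force on the tool has changed by that much, and returns True; else False.
- goto_joints(angles): joint-space move.
- move_gripper(opening): finger opening in m; the grip force is fixed at half the most; returns when the fingers have stopped.
- sleep(seconds).
- inverse_kinematics(position, orientation): joint angles nearest the present ones, or None.
- capture(name): name is "scene" or "side" or "wrist"; returns a dict with "image" (420x560x3 uint8, blue, green, red), "range_z" (420x560 float32, m along the optical axis (not along the pixel's ray), 0 where there is no reading), "intrinsics" (3x3 intrinsics, pixels), "R" (3x3) and "t" (3): a world point X has camera coordinates R X + t. Camera axes: x right, y down, z forward; pixel columns grow to the right and rows downward; lengths in m; the calibration is good to about 2 mm. A picture is of the moment at which its call begins.
A pose or a line that the arm cannot do raises PlanningError and nothing moves.
- close_job(): hands the job in; it is judged then, once.
Trained networks look in the newest picture that a camera, given by its name, has taken for a name from the list of things; names that differ only in an ending like _2 or _b are one class to them, and where a whole thing is asked for, a point or a joint stands for the part that bears it (a point fixed in the world has none). Each returns a list of dicts, best first, with "conf" (0 to 1); they miss things now and then, are a little off and sometimes report something else, mostly with a low value. They report only what shows in the picture. A call takes as long as a camera call.
- spot_in(camera, query): "xy" ([column, row] in pixels, amid what is visible of it).
- silhouettes(camera, query): "region" (420x560 bool, what is visible of it) and "xy" ([column, row] in pixels, amid what is visible of it).
Readings, each from a call of its own:
- current_clock(): time.
- current_joint_pos(): joint angles.
- current_qvel(): joint speeds.
- current_joint_torque(): joint torques, N m.
- current_position(): TCP position.
- current_orientation(): TCP orientation.
- current_force(): force on the tool from outside, world axes, zero at the start.
- current_torque(): the same for the moment, N m.
- current_finger_gap(): finger opening in m.
- current_grip_force(): force on a finger pad.
Only numpy, scipy, OpenCV 4.12 (cv2) and the standard library are available. Lean on these libraries where they do the work, as an engineer would, in place of code of your own. Each camera call takes 0.05 s, during which the arm holds its last target. There are 200 camera calls.

### The job

Weigh the glaze-test cups standing on the counter: take the lump of clay off the scale pan and lay it in the middle of the round wooden bat, nest all the cups upright one inside another in a single stack on the middle of the pan, then slide the brass poise along the notched beam until the red pointer rests inside the green band. Leave the scale balanced like that with the stack on it, and do not disturb the other things on the counter.

Things in the scene. Friction and masses are not known exactly. Their poses are not given: they have to be found in the camera images.
- scale: bench beam scale, fixed, grey base 70 x 390 x 18 mm. Origin on the counter under the fulcrum; y axis along the beam towards the poise and pointer, z up. The pan stands over y = -120 mm; the white pointer plate (44 mm wide, 145 mm high, with a green band 12 mm high) at y = 178 to 222 mm, just behind the beam. The beam pivots 100 mm above the counter, in a fork 116 mm high. A glass jar 180 mm tall stands behind the pan, to its right.
- beam (a joint): tilt of the beam in rad: 0 level, pointer on the centre line; positive: pointer up (pan too heavy); negative: pointer down (poise too far out); stops at +-0.07. The green band is about +-0.027 rad. Let go, the beam settles within 1.5 s; near level it then stands off by about 0.006 rad for each mm by which the poise is wrong; further off it lies on a stop.
- poise (a joint): position of the poise along the beam in m, 0 (inner end, 40 mm from the fulcrum) to 0.135 (outer end, 175 mm from the fulcrum). It starts near the outer end. It slides with about 2 N of friction and stays where it is left. The 900 g poise must stand about 0.0133 m further out for each 100 g at the middle of the pan; the empty pan balances at about 0.004.
- poise_knob (a point): the point to grip on the poise: the middle of the top of its upright round knob, 18 mm in diameter, which stands 38 mm high on a brass block 34 mm (across the beam) x 36 mm (along it); the beam's axis is 53 mm below this point. Moves with the poise; axes as the scale's, tilting with the beam.
- pointer_tip (a point): end of the thin red pointer at the beam's tip, 222 mm from the fulcrum along the beam.
- centre_mark (a point): centre line of the green band on the white pointer plate; the pointer is level with it when the scale balances.
- pan_top (a point): centre of the upper face of the round steel pan, 128 mm across with a lip 4 mm high. The pan is fixed to the beam and tilts with it (z axis normal to the pan); 120 mm from the fulcrum, 40 mm above the counter when level. A flat arm, 10 mm wide across the beam, joins the pan to the beam 74 mm from this point towards the poise, rising 67 mm above the pan: keep fingers clear of it.
- clay_lump: cream lump of firm clay, 36 x 52 x 20 mm (x, y, z), 160 g, lying on the pan at the start. Origin at the centre of its underside; grip it across its x.
- bat: round plywood bat (ware board), fixed on the counter, 136 mm across and 12 mm thick. Origin at the centre of its underside.
- cup0: terracotta glaze-test cup, all alike, upright: 70 mm high, foot 40 mm wide, tapering to 61 mm at 50 mm, then a straight collar 68 mm across from 52 mm up to the rim (grip across the collar). Solid heavy base 20 mm thick, wall 3 mm: a cup nested in another stands 20 mm higher, with about 2 mm of play. 130 g, +-20 percent. Origin at the centre of the underside. May be absent.
- cup1: white glaze-test cup, all alike, upright: 70 mm high, foot 40 mm wide, tapering to 61 mm at 50 mm, then a straight collar 68 mm across from 52 mm up to the rim (grip across the collar). Solid heavy base 20 mm thick, wall 3 mm: a cup nested in another stands 20 mm higher, with about 2 mm of play. 130 g, +-20 percent. Origin at the centre of the underside. May be absent.
- cup2: blue glaze-test cup, all alike, upright: 70 mm high, foot 40 mm wide, tapering to 61 mm at 50 mm, then a straight collar 68 mm across from 52 mm up to the rim (grip across the collar). Solid heavy base 20 mm thick, wall 3 mm: a cup nested in another stands 20 mm higher, with about 2 mm of play. 130 g, +-20 percent. Origin at the centre of the underside. May be absent.
- cup3: sage green glaze-test cup, all alike, upright: 70 mm high, foot 40 mm wide, tapering to 61 mm at 50 mm, then a straight collar 68 mm across from 52 mm up to the rim (grip across the collar). Solid heavy base 20 mm thick, wall 3 mm: a cup nested in another stands 20 mm higher, with about 2 mm of play. 130 g, +-20 percent. Origin at the centre of the underside. May be absent.
- cup4: ochre yellow glaze-test cup, all alike, upright: 70 mm high, foot 40 mm wide, tapering to 61 mm at 50 mm, then a straight collar 68 mm across from 52 mm up to the rim (grip across the collar). Solid heavy base 20 mm thick, wall 3 mm: a cup nested in another stands 20 mm higher, with about 2 mm of play. 130 g, +-20 percent. Origin at the centre of the underside. May be absent.
- clay_skull: bystander: small clay skull, 83 x 56 x 59 mm, at the left. Origin at its underside.
- slip_bottle: bystander: white squeeze bottle with red nozzle, 41 mm across, 112 mm high, at the right. Origin at its underside.
- water_pot: bystander: speckled pot, 68 mm across, 63 mm high, behind the bat, right of the pan. Origin at its underside.

How it is judged:
By the outcome, as a careful person would: the job done as asked, in the order asked, and still so for the second after the job is handed in, with the robot touching nothing.
Of cup0, cup1, cup2, cup3, cup4 only 3 to 5 are there at a start; the rules pass over those that are not, and their reading is None.
At some moment in a run one of clay_lump may be knocked a few centimetres aside while the robot is not near it.
It also fails if it takes over 208 s, if anything falls off the work surface, if the arm or the gripper's body presses on something with over 40 N, if the wrist force passes 120 N, or if a joint passes its speed limit or range.

## Working session

There is one attempt and no reset: what is moved stays moved. The work goes in short steps, each a Python script; the robot and the scene stay as the last script left them, time stands still between calls to the robot, and variables do not carry over. Pictures are saved under pics/ and viewed, at most 14 in all, crops included, and the job is handed in when it is done.

```bash
mkdir -p pics; ls; cat > h.py <<'E'
import numpy as np, cv2
from bench import *
def cap(n,save=None):
    c=capture(n)
    if save: cv2.imwrite('pics/'+save,c['image'])
    return c
def cloud(c,mask=None):
    z=c['range_z']; m=(z>0) if mask is None else (mask&(z>0))
    v,u=np.nonzero(m); K=c['intrinsics']; d=z[m]
    P=np.stack([(u-K[0,2])/K[0,0]*d,(v-K[1,2])/K[1,1]*d,d],1)
    return (P-c['t'])@c['R']
def proj(c,X):
    p=c['intrinsics']@(c['R']@np.asarray(X)+c['t']); return p[:2]/p[2]
def down(a): # tool down, tool y (closing) axis at angle a from world y ... closing dir = (-sin a... )
    return np.array([np.cos(a/2),np.sin(a/2),0,0])
E
python3 - <<'E'
from h import *
print(current_orientation(),current_clock())
s=cap('scene','scene0.png'); 
for q in ['clay_lump','bat','cup0','cup1','cup2','cup3','cup4','poise_knob','pan_top','pointer_tip','scale','clay_skull','slip_bottle','water_pot']:
    r=silhouettes('scene',q)
    for x in r[:2]:
        P=cloud(s,x['region'])
        if len(P): print(q,round(x['conf'],2),np.round(x['xy']),len(P),np.round(np.percentile(P,[2,50,98],axis=0),3).tolist())
c=cap('side','side0.png')
print(np.round(s['R'].T@-s['t'],3),np.round(c['R'].T@-c['t'],3))
E
```

```text
pics
[ 9.81451882e-01  1.91706456e-01 -7.30997144e-05 -9.12389244e-04] 0.0
clay_lump 0.5 [189. 243.] 409 [[0.594, 0.128, 0.01], [0.609, 0.161, 0.054], [0.66, 0.19, 0.071]]
bat 0.55 [265. 244.] 178 [[0.481, -0.057, 0.004], [0.493, -0.032, 0.053], [0.538, -0.012, 0.071]]
cup0 0.73 [191. 244.] 474 [[0.594, 0.128, 0.005], [0.612, 0.161, 0.053], [0.661, 0.191, 0.072]]
cup0 0.69 [224. 245.] 423 [[0.54, 0.039, 0.008], [0.558, 0.073, 0.053], [0.606, 0.102, 0.071]]
cup1 0.73 [191. 244.] 474 [[0.594, 0.128, 0.005], [0.612, 0.161, 0.053], [0.661, 0.191, 0.072]]
cup1 0.69 [224. 245.] 423 [[0.54, 0.039, 0.008], [0.558, 0.073, 0.053], [0.606, 0.102, 0.071]]
cup2 0.73 [191. 244.] 474 [[0.594, 0.128, 0.005], [0.612, 0.161, 0.053], [0.661, 0.191, 0.072]]
cup2 0.69 [224. 245.] 423 [[0.54, 0.039, 0.008], [0.558, 0.073, 0.053], [0.606, 0.102, 0.071]]
cup3 0.73 [191. 244.] 474 [[0.594, 0.128, 0.005], [0.612, 0.161, 0.053], [0.661, 0.191, 0.072]]
cup3 0.69 [224. 245.] 423 [[0.54, 0.039, 0.008], [0.558, 0.073, 0.053], [0.606, 0.102, 0.071]]
cup4 0.73 [191. 244.] 474 [[0.594, 0.128, 0.005], [0.612, 0.161, 0.053], [0.661, 0.191, 0.072]]
cup4 0.69 [224. 245.] 423 [[0.54, 0.039, 0.008], [0.558, 0.073, 0.053], [0.606, 0.102, 0.071]]
pan_top 0.41 [266. 213.] 61 [[0.597, -0.146, 0.087], [0.61, -0.123, 0.095], [0.621, -0.1, 0.102]]
pan_top 0.28 [261. 229.] 233 [[0.576, -0.152, 0.015], [0.621, -0.119, 0.034], [0.674, -0.021, 0.102]]
pointer_tip 0.5 [266. 216.] 54 [[0.597, -0.142, 0.087], [0.61, -0.124, 0.095], [0.621, -0.104, 0.102]]
scale 0.8 [266. 232.] 196 [[0.212, -0.152, 0.004], [0.617, -0.118, 0.021], [0.672, 0.126, 0.243]]
clay_skull 0.74 [165. 246.] 281 [[0.697, 0.189, 0.007], [0.708, 0.219, 0.038], [0.734, 0.241, 0.059]]
[-0.41   0.567  0.627] [-0.821 -0.37   1.176]
```

View pics/scene0.png

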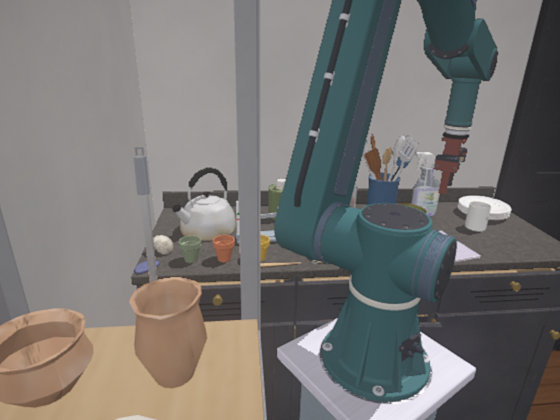

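View pics/side0.png

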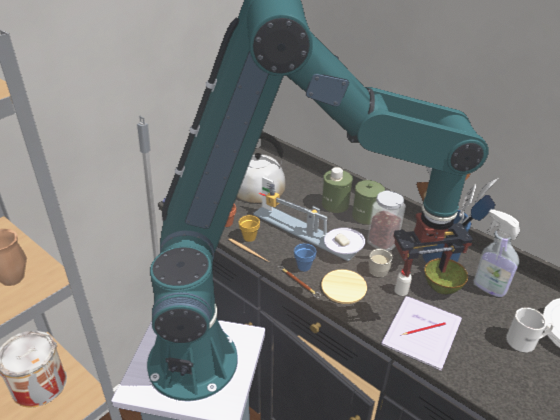

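Scene view: sage (190,250), terracotta (223,248) and yellow (262,250) cups, with the arm hiding the rest. Side view: yellow (249,229), blue (305,258), clay on the pan (343,240), bat (345,287), poise (270,198). I'll locate these with the side camera, then look from above with the wrist camera.

```bash
python3 - <<'E'
from h import *
def rep(cam,qs,save):
    s=cap(cam,save)
    for q in qs:
        for x in silhouettes(cam,q)[:5 if q=='cup0' else 1]:
            P=cloud(s,x['region'])
            if len(P): print(cam,q,round(x['conf'],2),np.round(x['xy']),len(P),np.round(np.percentile(P,[2,50,98],axis=0),3).tolist())
rep('side',['clay_lump','bat','cup0','poise_knob','pan_top','pointer_tip','water_pot','slip_bottle'],'side1.png')
move_ptp([0.5,0.06,0.45],down(np.pi/2*0))
w=cap('wrist','w1.png'); print(np.round(w['R'].T@-w['t'],3), np.round(w['R'],2).tolist(),current_clock())
cap('scene','scene1.png')
E
```

```text
side clay_lump 0.57 [344. 242.] 145 [[0.473, -0.356, 0.049], [0.49, -0.333, 0.063], [0.52, -0.31, 0.071]]
side bat 0.7 [341. 240.] 100 [[0.473, -0.353, 0.055], [0.487, -0.333, 0.064], [0.508, -0.314, 0.071]]
side cup0 0.85 [304. 254.] 468 [[0.377, -0.257, 0.001], [0.406, -0.227, 0.048], [0.444, -0.197, 0.07]]
side cup0 0.65 [232. 218.] 103 [[0.543, 0.035, 0.004], [0.555, 0.047, 0.04], [0.596, 0.061, 0.067]]
side poise_knob 0.7 [271. 195.] 215 [[0.608, -0.099, 0.039], [0.624, -0.079, 0.096], [0.699, -0.057, 0.139]]
side pan_top 0.81 [332. 234.] 975 [[0.45, -0.396, 0.04], [0.537, -0.304, 0.052], [0.629, -0.07, 0.116]]
side pointer_tip 0.64 [331. 235.] 1178 [[0.446, -0.396, 0.003], [0.539, -0.301, 0.052], [0.664, -0.066, 0.128]]
side water_pot 0.81 [377. 263.] 544 [[0.407, -0.49, 0.002], [0.434, -0.458, 0.041], [0.48, -0.426, 0.062]]
side slip_bottle 0.66 [403. 285.] 302 [[0.346, -0.548, -0.002], [0.354, -0.527, 0.041], [0.375, -0.51, 0.077]]
[0.571 0.06  0.612] [[0.0, -1.0, 0.0], [-0.97, 0.0, 0.26], [-0.26, -0.0, -0.97]] 3.825
```

View pics/w1.png

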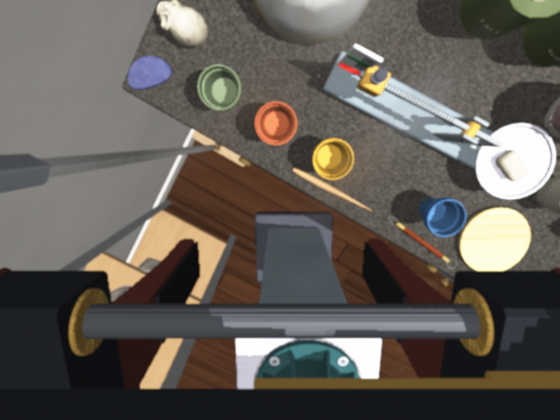

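The wrist picture shows four cups: sage (219,87), terracotta (276,123), yellow (333,158) and blue (444,216). The pan is at (514,161) with the clay on it, the bat at (495,240) and the knob at (378,74). Next, a second view further right, then fit the positions.

```bash
cat >> h.py <<'E'
def circ(P,zlo,zhi):
    Q=P[(P[:,2]>zlo)&(P[:,2]<zhi)][:,:2].astype(np.float32)
    if len(Q)<5: return None
    (x,y),r=cv2.minEnclosingCircle(Q); return np.round([x,y,r],4),len(Q)
E
python3 - <<'E'
from h import *
def rep(qs,w):
    for q in qs:
        for x in silhouettes('wrist',q)[:6 if q=='cup0' else 1]:
            P=cloud(w,x['region'])
            if len(P): print(q,round(x['conf'],2),np.round(x['xy']),len(P),np.round(np.percentile(P,[2,50,98],axis=0),3).tolist(),circ(P,.062,.078) if q=='cup0' else circ(P,0.03,0.06) if q=='pan_top' else circ(P,.004,.02) if q=='bat' else '')
qs=['clay_lump','bat','cup0','poise_knob','pan_top','pointer_tip','water_pot','slip_bottle','scale']
w=cap('wrist'); rep(qs,w); print()
move_ptp([0.5,-0.22,0.42],down(0))
w=cap('wrist','w2.png'); rep(qs,w)
np.savez('w2.npz',**w); print(current_clock())
E
```

```text
clay_lump 0.63 [510. 166.] 683 [[0.48, -0.35, 0.049], [0.505, -0.325, 0.067], [0.527, -0.308, 0.07]] 
bat 0.58 [494. 241.] 3552 [[0.292, -0.419, 0.007], [0.352, -0.356, 0.012], [0.41, -0.296, 0.015]] (array([ 0.3499, -0.3584,  0.0679]), 3527)
cup0 0.78 [442. 213.] 1438 [[0.382, -0.258, 0.008], [0.409, -0.238, 0.048], [0.445, -0.194, 0.071]] (array([ 0.4128, -0.2263,  0.0345]), 348)
cup0 0.75 [498. 143.] 5984 [[0.451, -0.398, 0.019], [0.537, -0.312, 0.052], [0.647, -0.057, 0.139]] (array([ 0.5666, -0.2098,  0.1646]), 57)
cup0 0.66 [330. 156.] 1354 [[0.483, -0.057, 0.018], [0.511, -0.031, 0.039], [0.545, 0.005, 0.071]] (array([ 0.5137, -0.0259,  0.034 ]), 244)
cup0 0.61 [218.  86.] 1614 [[0.595, 0.126, 0.018], [0.629, 0.163, 0.04], [0.656, 0.189, 0.071]] (array([0.6253, 0.1576, 0.0339]), 306)
cup0 0.56 [276. 122.] 1471 [[0.54, 0.037, 0.0], [0.572, 0.069, 0.036], [0.604, 0.1, 0.071]] (array([0.5712, 0.0688, 0.0339]), 233)
poise_knob 0.9 [375.  81.] 739 [[0.613, -0.122, 0.001], [0.63, -0.073, 0.102], [0.653, -0.058, 0.141]] 
pan_top 0.71 [496. 147.] 5885 [[0.453, -0.398, 0.039], [0.538, 
[... 1412 characters left out ...]
0.3331,  0.0263]), 599)
poise_knob 0.58 [183.  78.] 757 [[0.615, -0.101, 0.078], [0.632, -0.084, 0.103], [0.648, -0.063, 0.141]] 
pan_top 0.61 [339. 149.] 6572 [[0.451, -0.397, 0.017], [0.537, -0.312, 0.052], [0.648, -0.064, 0.139]] (array([ 0.5234, -0.3088,  0.0989]), 4320)
pointer_tip 0.66 [342. 146.] 6384 [[0.451, -0.397, 0.019], [0.537, -0.314, 0.052], [0.648, -0.062, 0.139]] 
water_pot 0.93 [422. 201.] 1688 [[0.413, -0.488, 0.014], [0.445, -0.457, 0.042], [0.477, -0.425, 0.063]] 
slip_bottle 0.84 [456. 242.] 942 [[0.357, -0.54, 0.001], [0.378, -0.519, 0.061], [0.391, -0.509, 0.1]] 
scale 0.6 [282. 127.] 11963 [[0.457, -0.392, 0.016], [0.566, -0.222, 0.047], [0.667, -0.04, 0.14]] 
5.9667
```

View pics/w2.png

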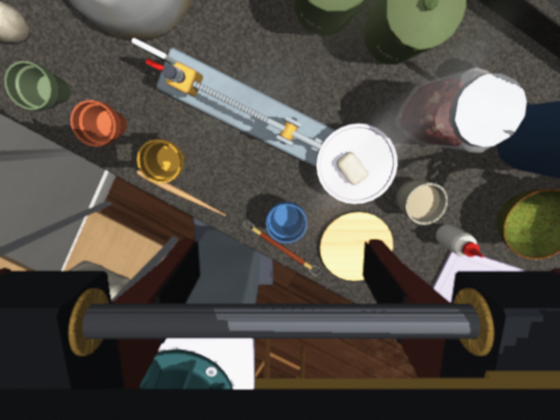

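Four cups in the row and no white one. The clay is at (350,168) on the pan (356,163), the bat at (356,246). Next I'll fit the pan, the clay and the beam axis.

```bash
python3 - <<'E'
from h import *
w=dict(np.load('w2.npz')); P=cloud(w)
d=np.hypot(P[:,0]-.513,P[:,1]+.337)
Q=P[(d<.085)&(P[:,2]>.035)&(P[:,2]<.061)]
pan=circ(Q,.035,.061); print('pan',pan)
T=P[(d<.06)&(P[:,2]>.064)&(P[:,2]<.08)]; r=cv2.minAreaRect(T[:,:2].astype(np.float32)); print('clay',r,len(T), cv2.boxPoints(r))
k=np.hypot(P[:,0]-.632,P[:,1]+.08)
N=P[(k<.05)&(P[:,2]>.128)&(P[:,2]<.16)]; print('knob',circ(N,.12,.16),N[:,2].max(),np.median(N[:,2]))
B=P[(P[:,2]>.010)&(P[:,2]<.0235)&(P[:,0]>.5)&(P[:,1]>-.35)&(P[:,1]<.02)]
r=cv2.minAreaRect(B[:,:2].astype(np.float32)); print('base',r,len(B))
# pan plane
F=Q[np.hypot(*(Q[:,:2]-pan[0][:2]).T)<.055]; F=F[F[:,2]<.056]
A=np.c_[F[:,:2]-pan[0][:2],np.ones(len(F))]; print('plane',np.linalg.lstsq(A,F[:,2],rcond=None)[0])
for a in (0.1,0.5,1.0,1.5708):
    q=down(a); print(a,inverse_kinematics([.5,-.2,.2],q))
E
```

```text
pan (array([ 0.5121, -0.3344,  0.0711]), 4377)
clay ((0.5011152029037476, -0.3319060206413269), (0.04790057986974716, 0.03245345130562782), 39.0638542175293) 546 [[ 0.4722933  -0.33440003]
 [ 0.49274498 -0.3595983 ]
 [ 0.52993715 -0.329412  ]
 [ 0.5094854  -0.30421373]]
knob (array([ 0.647 , -0.063 ,  0.0272]), 396) 0.1472186362961758 0.14040839460265622
base ((0.6284289360046387, -0.1531347781419754), (0.345285564661026, 0.25574761629104614), 89.97122192382812) 6307
plane [-0.02864573 -0.06232652  0.04897179]
0.1 [-5.08802129e-01  2.93558318e-01  1.67139881e+00 -4.44089210e-16
  1.17663552e+00  9.61994197e-01]
0.5 [-5.08802129e-01  2.93558318e-01  1.67139881e+00 -4.44089210e-16
  1.17663552e+00  5.61994197e-01]
1.0 [-5.08802129e-01  2.93558318e-01  1.67139881e+00 -4.44089210e-16
  1.17663552e+00  6.19941975e-02]
1.5708 [-5.08802129e-01  2.93558318e-01  1.67139881e+00 -4.44089210e-16
  1.17663552e+00 -5.08805803e-01]
```

```bash
python3 - <<'E'
from h import *
from scipy.optimize import least_squares
w=dict(np.load('w2.npz')); P=cloud(w)
u=np.array([.417,.909]);
d=np.hypot(P[:,0]-.512,P[:,1]+.337)
Q=P[(d<.074)&(d>.055)&(P[:,2]>.035)&(P[:,2]<.062)]
pl=np.array([-.02865,-.0623]); h=Q[:,2]-(.04897+(Q[:,:2]-[.5121,-.3344])@pl)
L=Q[h>.002]; print(len(L))
f=least_squares(lambda p:np.hypot(L[:,0]-p[0],L[:,1]-p[1])-p[2],[.512,-.337,.063],loss='soft_l1',f_scale=.001); print('pan',f.x)
k=np.hypot(P[:,0]-.632,P[:,1]+.08)
N=P[(k<.05)&(P[:,2]>.136)]; m=np.median(N,axis=0); N=N[np.hypot(*(N-m)[:,:2].T)<.014]; print('knob',m,circ(N,.1,.2))
J=P[(P[:,2]>.12)&(P[:,1]<-.3)&(P[:,2]<.2)&(P[:,0]<.75)]; print('jar',np.percentile(J,[1,50,99],axis=0),circ(J[J[:,2]>.17],.1,.2))
v=m[:2]-f.x[:2]; print(np.degrees(np.arctan2(v[1],v[0])),np.hypot(*v))
E
```

```text
712
pan [ 0.5078913  -0.33975845  0.06123218]
knob [ 0.64144458 -0.07184869  0.14118473] (array([ 0.6415, -0.0719,  0.014 ]), 185)
jar [[ 0.52557597 -0.59705445  0.12048468]
 [ 0.6030198  -0.43636229  0.15744989]
 [ 0.71961841 -0.35203321  0.18386255]] (array([ 0.5865, -0.464 ,  0.0428]), 4353)
63.50369902149627 0.2993528288575914
```

```bash
python3 - <<'E'
from h import *
w=cap('wrist'); P=cloud(w); d=np.hypot(P[:,0]-.508,P[:,1]+.338)
T=P[(d<.06)&(P[:,2]>.063)&(P[:,2]<.08)]; r=cv2.minAreaRect(T[:,:2].astype(np.float32)); print(r)
(cx,cy),_,_=r; q=down(np.radians(39))
move_ptp([cx,cy,.17],q); move_gripper(.062)
servo_line([cx,cy,.057],q,rate=.1,contact_N=6); print(current_position())
move_gripper(.0); print(current_finger_gap(),current_grip_force())
servo_line([cx,cy,.17],q)
print(current_finger_gap())
bx,by=.349,-.3587
move_ptp([bx,by,.10],q); print(servo_line([bx,by,.0215],q,rate=.08,contact_N=4),current_position())
move_gripper(.062); servo_line([bx,by,.15],q)
move_ptp([.40,-.30,.42],down(0))
w=cap('wrist','w3.png'); np.savez('w3.npz',**w); print(current_clock())
s=cap('side','side3.png')
E
```

```text
((0.5016964077949524, -0.3316558003425598), (0.049483392387628555, 0.033060166984796524), 39.25069046020508)
[ 0.50220083 -0.33204228  0.05766461]
0.03265014711549843 29.925590187194757
0.03294282247376894
True [ 0.34861682 -0.35825607  0.02133239]
14.9
```

View pics/w3.png

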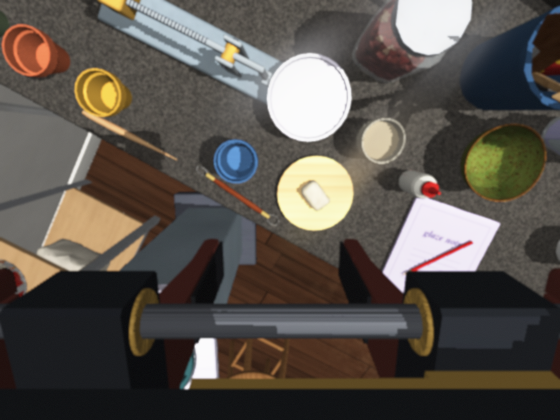

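The clay lies in the middle of the bat (316,193) and the pan (308,97) is empty. Next I'll refit the pan and place the first cup (blue).

```bash
python3 - <<'E'
from h import *
from scipy.optimize import least_squares
w=dict(np.load('w3.npz')); P=cloud(w)
c=np.array([.509,-.338])
for it in range(3):
    d=np.hypot(*(P[:,:2]-c).T)
    F=P[(d<.052)&(P[:,2]>.035)&(P[:,2]<.062)]
    A=np.c_[F[:,:2]-c,np.ones(len(F))]; pl=np.linalg.lstsq(A,F[:,2],rcond=None)[0]
    Q=P[(d<.075)]; h=Q[:,2]-(np.c_[Q[:,:2]-c,np.ones(len(Q))]@pl)
    I=Q[(abs(h)<.007)]; a=np.arctan2(*(I[:,:2]-c).T[::-1]); r=np.hypot(*(I[:,:2]-c).T)
    b=((a+np.pi)/(2*np.pi)*48).astype(int)
    E=np.array([I[b==i][r[b==i].argmax()] for i in range(48) if (b==i).any()])
    f=least_squares(lambda p:np.hypot(E[:,0]-p[0],E[:,1]-p[1])-p[2],[*c,.064],loss='soft_l1',f_scale=.001)
    c=f.x[:2]; print(f.x,pl,len(F))
# cups rims
for n,(x,y) in dict(blue=(.412,-.227),yel=(.514,-.026),ter=(.571,.068)).items():
    S=P[(np.hypot(P[:,0]-x,P[:,1]-y)<.045)]; print(n,circ(S,.062,.078))
B=P[(P[:,2]>.006)&(P[:,2]<.018)&(np.hypot(P[:,0]-.349,P[:,1]+.359)<.08)]; print(circ(B,0,.1))
C=P[(P[:,2]>.024)&(P[:,2]<.05)&(np.hypot(P[:,0]-.349,P[:,1]+.359)<.06)]; print(cv2.minAreaRect(C[:,:2].astype(np.float32)),np.median(C,axis=0))
K=P[(P[:,2]>.12)&(P[:,1]>-.15)&(P[:,0]<.8)]; print(np.percentile(K,[0,50,100],axis=0))
E
```

```text
[ 0.50747889 -0.34006964  0.06364912] [-0.03427577 -0.0685882   0.04927331] 3747
[ 0.5074612  -0.34007971  0.06365727] [-0.03424697 -0.06913105  0.04946859] 3742
[ 0.5074612  -0.34007971  0.06365727] [-0.03424426 -0.06910657  0.04946961] 3744
blue (array([ 0.4121, -0.227 ,  0.0341]), 286)
yel (array([ 0.5136, -0.0264,  0.0347]), 481)
ter (array([0.5707, 0.0686, 0.0349]), 633)
(array([ 0.3483, -0.3591,  0.0676]), 3820)
((0.3479733169078827, -0.35735660791397095), (0.05089225247502327, 0.033450592309236526), 37.89448547363281) [ 0.3493307  -0.35730568  0.03010707]Traceback (most recent call last):
  File "<stdin>", line 20, in <module>
    return _quantile_unchecked(
        a, q, axis, out, overwrite_input, method, keepdims, weights)
    return _ureduce(a,
                    func=_quantile_ureduce_func,
    ...<5 lines>...
                    overwrite_input=overwrite_input,
                    method=method)
    r = func(a, **kwargs)
    result = _quantile(arr,
                       quantiles=q,
    ...<2 lines>...
                       out=out,
                       weights=wgt)
    slices_having_nans = np.isnan(arr[-1, ...])
                                  ~~~^^^^^^^^^
IndexError: index -1 is out of bounds for axis 0 with size 0
```

```bash
cat >> h.py <<'E'
from scipy.spatial.transform import Rotation as Ro
PAN=np.array([.5075,-.3401,.0490]); U=np.array([.444,.896]); N=np.array([*(U*.07),1.]); N/=np.linalg.norm(N)
Q90=down(np.pi/2)
QT=(Ro.from_rotvec(np.cross([0,0,1],N))*Ro.from_quat(Q90)).as_quat()
def place(xy,i,G=.045,q=None,drop=.0015):
    x,y=xy; q=Q90 if q is None else q
    move_ptp([x,y,.14],q); move_gripper(.088)
    print('down',servo_line([x,y,G],q,rate=.12,contact_N=6),current_position())
    move_gripper(.05); print('gap',current_finger_gap(),current_grip_force())
    servo_line([x,y,.24],q,rate=.25)
    print('gap',current_finger_gap())
    T=PAN+N*(.020*i+drop+G)
    move_ptp(T+N*.09,QT)
    print('place',servo_line(T,QT,rate=.08,contact_N=3),current_position()-T)
    move_gripper(.084)
    servo_line(T+N*.11,QT,rate=.15)
    print(current_clock())
E
python3 - <<'E'
from h import *
place((.4121,-.227),0)
move_ptp([.40,-.30,.42],down(0))
w=cap('wrist','w4.png'); P=cloud(w)
S=P[(np.hypot(P[:,0]-.51,P[:,1]+.337)<.06)]; print('rim',circ(S,.11,.13),'expect',PAN+N*.07)
C=P[(P[:,2]>.024)&(P[:,2]<.05)&(np.hypot(P[:,0]-.349,P[:,1]+.359)<.06)]; print(np.median(C,axis=0))
move_ptp([.5,.05,.45],down(0))
w=cap('wrist'); P=cloud(w); K=P[(P[:,2]>.1)&(P[:,2]<.4)&(P[:,1]>-.02)&(P[:,0]<.9)&(P[:,0]>.5)]
for y in np.arange(-.02,.26,.04):
    k=K[(K[:,1]>=y)&(K[:,1]<y+.04)]; print(round(y,2),k.min(0) if len(k) else None)
E
```

```text
down False [ 0.41246127 -0.2272416   0.04536659]
gap 0.06861349330741154 30.000905764391064
gap 0.06846445620388308
place False [ 0.00049885 -0.0003398   0.00060746]
22.4667
rim (array([ 0.5102, -0.3351,  0.0341]), 382) expect [ 0.50967029 -0.33572032  0.11882914]
[ 0.34872216 -0.35714595  0.03017838]
-0.02 [ 0.72611103 -0.01889508  0.10005377]
0.02 [0.72816436 0.02005723 0.10002119]
0.06 None
0.1 None
0.14 None
0.18 None
0.22 None
0.26 [0.51249514 0.28859721 0.12294705]
```

View pics/w4.png

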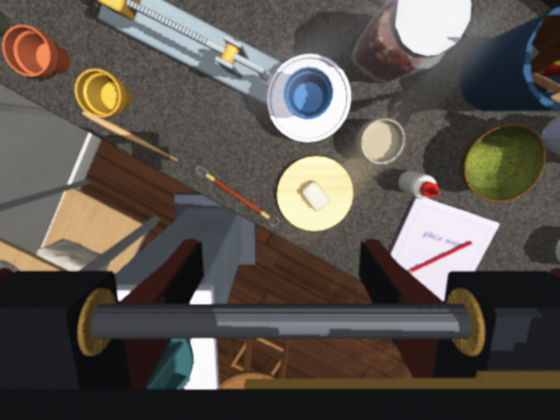

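The blue cup is centred on the pan (308,95). Next are yellow and terracotta, then sage.

```bash
python3 - <<'E'
from h import *
def chk(i,save=None):
    move_ptp([.40,-.30,.45],down(0)); w=cap('wrist',save); P=cloud(w)
    z=PAN[2]+.07+.02*i; S=P[(np.hypot(P[:,0]-.512,P[:,1]+.333)<.06)]
    print('rim',circ(S,z-.007,z+.012),S[:,2].max(),'expect',PAN+N*(.07+.02*i))
place((.5137,-.0263),1); chk(1)
place((.5710,.0686),2); chk(2)
place((.6251,.1571),3); chk(3,'w5.png'); cap('side','side5.png')
E
```

```text
down False [ 0.51417839 -0.02639909  0.04542105]
gap 0.06845562388110212 30.00089885586931
gap 0.06843460915108002
place True [0.00018002 0.0005132  0.00265215]
32.8667
rim (array([ 0.5109, -0.3336,  0.0341]), 351) 0.14258393288425972 expect [ 0.51029037 -0.33446898  0.13878032]
down False [0.57158445 0.06862104 0.04552454]
gap 0.06836688653385681 30.000729482708266
gap 0.06836556383796832
place True [-0.00015014  0.00058092  0.00250038]
42.5083
rim (array([ 0.512 , -0.3317,  0.034 ]), 368) 0.16239512176169255 expect [ 0.51091045 -0.33321764  0.1587315 ]
down False [0.62577256 0.15722707 0.04565234]
gap 0.06717418456901682 30.000707515573595
gap 0.06705717061459884
place True [-0.00018561  0.00066651  0.00273916]
52.7917
rim (array([ 0.5124, -0.331 ,  0.034 ]), 432) 0.18335733465868176 expect [ 0.51153054 -0.3319663   0.17868268]
```

View pics/w5.png

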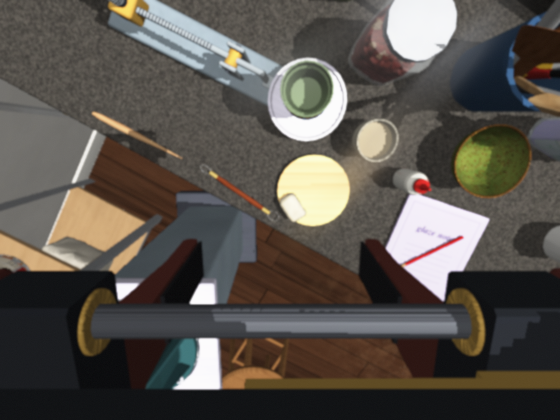

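View pics/side5.png

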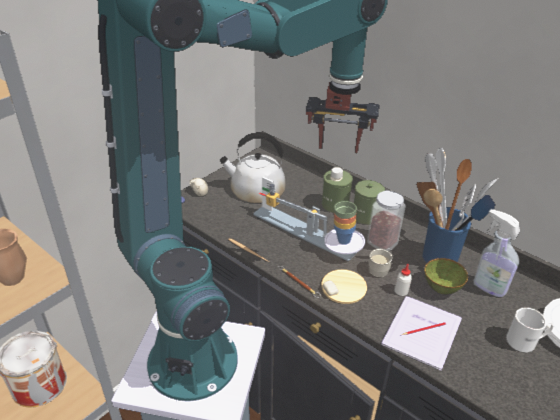

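The stack of four stands well (345,222 in the side view). The clay has been knocked to the bat's front edge (291,208), so I'll put it back.

```bash
python3 - <<'E'
from h import *
w=cap('wrist'); P=cloud(w)
C=P[(P[:,2]>.024)&(P[:,2]<.05)&(np.hypot(P[:,0]-.33,P[:,1]+.34)<.08)]
r=cv2.minAreaRect(C[:,:2].astype(np.float32)); b=cv2.boxPoints(r); print(r,np.median(C,axis=0))
e=[b[1]-b[0],b[2]-b[1]]; l=max(e,key=np.linalg.norm); a=np.arctan2(l[1],l[0])
# closing dir = a-90deg of long axis -> yaw a ; pick half-turn nearest 39deg
a=a+np.pi*np.round((np.radians(39)-a)/np.pi); print(np.degrees(a))
x,y=r[0]; q=down(a)
move_ptp([x,y,.11],q); move_gripper(.062)
print(servo_line([x,y,.0205],q,rate=.1,contact_N=6),current_position())
move_gripper(0.); print(current_finger_gap())
servo_line([x,y,.1],q)
bx,by=.3486,-.3590
q=down(a)
servo_line([bx,by,.1],q); print(servo_line([bx,by,.0212],q,rate=.08,contact_N=4),current_position())
move_gripper(.062); servo_line([bx,by,.15],q)
move_ptp([.40,-.30,.45],down(0)); w=cap('wrist'); P=cloud(w)
C=P[(P[:,2]>.024)&(P[:,2]<.05)&(np.hypot(P[:,0]-.349,P[:,1]+.359)<.06)]; print('clay',np.median(C,axis=0))
# poise close-up
move_ptp([.52,-.11,.33],down(0)); w=cap('wrist','w6.png'); np.savez('w6.npz',**w)
for s in silhouettes('wrist','poise_knob')[:2]:
    P=cloud(w,s['region']); print(s['conf'],s['xy'],np.percentile(P,[2,50,98],axis=0))
print(current_clock())
E
```

```text
((0.3193375766277313, -0.3200611472129822), (0.049968209117650986, 0.03348950296640396), 35.124107360839844) [ 0.32036026 -0.31952799  0.0302348 ]
35.12411461810176
False [ 0.31957975 -0.32037834  0.02084378]
0.032578796385877774
True [ 0.34805143 -0.35823178  0.02071268]
clay [ 0.34848469 -0.35694126  0.03024624]
0.55 [254.3, 87.7] [[ 0.61400134 -0.09994243  0.01808442]
 [ 0.63067279 -0.0816387   0.10325498]
 [ 0.65018317 -0.0596349   0.14169702]]
63.8417
```

View pics/w6.png

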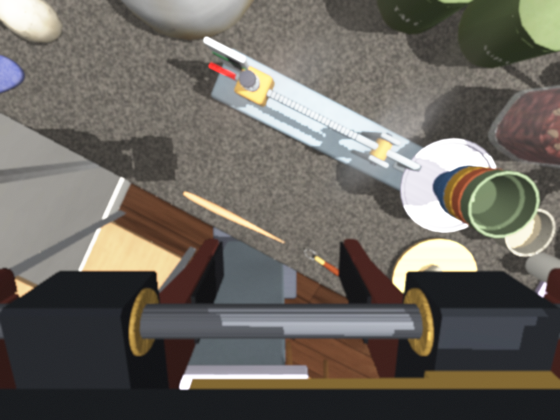

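```bash
python3 - <<'E'
from h import *
w=dict(np.load('w6.npz')); P=cloud(w)
F=PAN[:2]+U*.1239; V=np.array([U[1],-U[0]])  # V: to the right/behind
k=P[(P[:,2]>.127)&(P[:,2]<.155)&(np.hypot(P[:,0]-.632,P[:,1]+.08)<.06)]
s=(k[:,:2]-F)@U; t=(k[:,:2]-F)@V
for lo in np.arange(-.03,.05,.005):
    m=(t>=lo)&(t<lo+.005)
    if m.any(): print(round(lo,3),m.sum(),s[m].min().round(4),s[m].max().round(4),k[m,2].min().round(3),k[m,2].max().round(3))
m=abs(t)<.014; K=k[m]; (x,y),r=cv2.minEnclosingCircle(K[K[:,2]>.134][:,:2].astype(np.float32)); print('knob',x,y,r,K[:,2].max(),(np.array([x,y])-F)@U,(np.array([x,y])-F)@V)
a=np.arctan2(U[1],U[0])+np.pi/2
for aa in (a,a-np.pi): print(np.degrees(aa),inverse_kinematics([x,y,.12],down(aa)))
E
```

```text
-0.015 27 0.1644 0.1736 0.127 0.141
-0.01 86 0.1604 0.1769 0.13 0.143
-0.005 108 0.1594 0.1781 0.127 0.143
0.0 77 0.1602 0.1774 0.13 0.142
0.005 215 0.1657 0.2218 0.127 0.146
0.01 188 0.1779 0.2219 0.127 0.147
knob 0.6502442359924316 -0.05915049463510513 0.03202429786324501 0.1466785421461921 0.19121514478758544 0.00315725506720543
153.6399417926469 [-1.96438218e-01  5.31390588e-01  1.49632263e+00 -4.44089210e-16
  1.11387944e+00 -1.30716474e+00]
-26.360058207353095 [-1.96438218e-01  5.31390588e-01  1.49632263e+00 -4.44089210e-16
  1.11387944e+00  1.83442792e+00]
```

```bash
cat >> h.py <<'E'
F=PAN[:2]+U*.1239; V=np.array([U[1],-U[0]]); KN0=F+U*.1688-V*.0035
D=(KN0-PAN[:2])/np.linalg.norm(KN0-PAN[:2]); QK=down(np.radians(13.7))
def slide(k,dp,z,dz):
    move_ptp([*k,z+.05],QK); move_gripper(.032)
    print(servo_line([*k,z],QK,rate=.08,contact_N=5),current_position())
    move_gripper(0.); print('gap',current_finger_gap())
    k2=k+D*dp; servo_line([*k2,z+dz],QK,rate=.04); print(current_position(),current_force())
    move_gripper(.034); servo_line([*k2,z+.08],QK,rate=.1); return k2
def view(save):
    move_ptp([.47,-.26,.43],down(0)); sleep(1.5); w=cap('wrist',save); np.savez('last.npz',**w); P=cloud(w)
    s=(P[:,:2]-F)@D; t=(P[:,:2]-F)@np.array([D[1],-D[0]])
    m=(P[:,2]>.115)&(P[:,2]<.17)&(abs(t)<.02)&(s>.02)&(s<.172); k=P[m]
    top=k[k[:,2]>k[:,2].max()-.006]; print('knob',circ(top,0,1),'s',np.median(s[m][k[:,2]>k[:,2].max()-.006]),'z',np.median(top[:,2]))
    c=PAN[:2]; d=np.hypot(*(P[:,:2]-c).T); A=P[(d>.038)&(d<.057)&(P[:,2]>.025)&(P[:,2]<.060)]
    for _ in range(3):
        X=np.c_[A[:,:2]-c,np.ones(len(A))]; pl=np.linalg.lstsq(X,A[:,2],rcond=None)[0]; A=A[abs(X@pl-A[:,2])<.003]
    print('pan slope along D',pl[:2]@D,'z',pl[2],len(A))
    S=P[(d<.06)&(P[:,2]>.15)]; R=S[S[:,2]>np.percentile(S[:,2],99)-.012]
    X=np.c_[R[:,:2]-c,np.ones(len(R))]; pr=np.linalg.lstsq(X,R[:,2],rcond=None)[0]; print('rim',circ(R,0,1),R[:,2].mean(),'slope',pr[:2]@D,current_clock())
E
python3 - <<'E'
from h import *
view('v0.png')
k2=slide(KN0,-.052,.117,.0036); print(k2)
view('v1.png'); cap('side','side6.png')
E
```

```text
knob (array([ 0.6344, -0.0772,  0.0088]), 133) s 0.1661119933176961 z 0.14057111697447405
pan slope along D -0.07463628063214792 z 0.0490527061534746 1398
rim (array([ 0.4926, -0.2984,  0.0172]), 5575) 0.5447476379340757 slope 0.8834649823429539 66.1667
False [ 0.63458971 -0.07635823  0.11707963]
gap 0.017616058486538487
[ 0.6122322  -0.12422844  0.12146056] [ 3.74961265 -0.13919055  6.57875228]
[ 0.611793   -0.12315265]
knob (array([ 0.6124, -0.1236,  0.0092]), 164) s 0.11581187404908896 z 0.14685157395027904
pan slope along D -0.051902907175644365 z 0.04648758432154493 1355
rim (array([ 0.4938, -0.296 ,  0.0146]), 5153) 0.5453106487699741 slope 0.871235617882767 74.9083
```

View pics/v1.png

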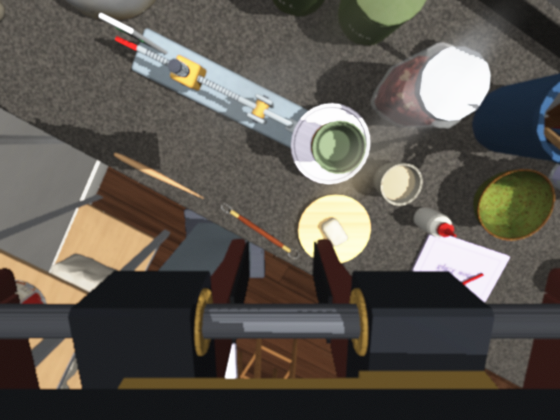

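The knob moved in to (183,68) and the stack is undisturbed. The tilt is about -0.048 rad, so the poise needs about 8 mm more inward.

```bash
python3 - <<'E'
from h import *
k2=slide(np.array([.6121,-.1234]),-.008,.123,.004); print(k2)
view('v2.png'); s=cap('side','side7.png')
u,v=proj(s,[*k2,.12]).astype(int); print(u,v)
cv2.imwrite('pics/side7c.png',cv2.resize(s['image'][160:300,200:400],None,fx=4,fy=4,interpolation=cv2.INTER_CUBIC))
E
```

```text
False [ 0.61233283 -0.12344669  0.12306825]
gap 0.017647019008267137
[ 0.60928004 -0.13125414  0.12731394] [ 3.97414075 -1.4320575  -0.28292646]
[ 0.60863388 -0.13061013]
knob (array([ 0.6086, -0.1311,  0.0094]), 178) s 0.10812917949072264 z 0.15071090262701756
pan slope along D -0.018600915293408144 z 0.04232770553625675 1337
rim (array([ 0.4943, -0.2958,  0.0146]), 5147) 0.5453152292462483 slope 0.8640898556166461 82.0667
286 195
```

View pics/side7c.png

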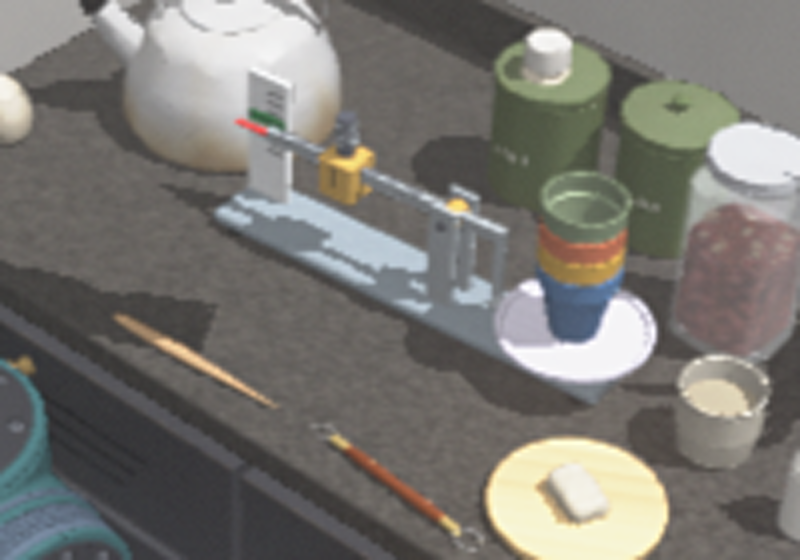

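The pointer (245,122) is just below the middle of the green band (265,118), at about -0.016 rad. A last nudge of 2.7 mm should centre it.

```bash
python3 - <<'E'
from h import *
k2=slide(np.array([.6085,-.1309]),-.0027,.1265,.0015)
view('v3.png'); w=dict(np.load('last.npz')); P=cloud(w)
C=P[(P[:,2]>.024)&(P[:,2]<.05)&(np.hypot(P[:,0]-.349,P[:,1]+.359)<.07)]; print('clay',np.median(C,axis=0))
s=cap('side')
cv2.imwrite('pics/side8c.png',cv2.resize(s['image'][160:300,200:400],None,fx=4,fy=4,interpolation=cv2.INTER_CUBIC))
E
```

```text
False [ 0.60875892 -0.1309422   0.1265908 ]
gap 0.017702310837593688
[ 0.60800521 -0.13343588  0.12828836] [2.81090803 0.23640552 0.30943954]
knob (array([ 0.6078, -0.1327,  0.0089]), 172) s 0.10576363571324265 z 0.15188102001234516
pan slope along D -0.01177747744189075 z 0.04120091037693176 1329
rim (array([ 0.4942, -0.2957,  0.0144]), 5134) 0.545331501855998 slope 0.8606434499223322 89.0833
clay [ 0.34965586 -0.35677435  0.03042814]
```

View pics/side8c.png

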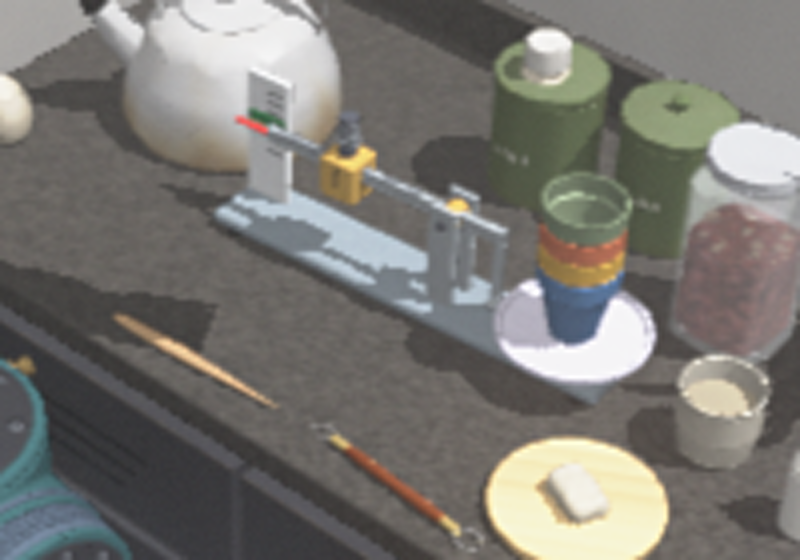

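```bash
python3 -c "
from bench import *
print(close_job())"
```

```text
the job is handed in; nothing more can be done
None
```

The job is handed in: the clay is back in the middle of the bat after being knocked aside once, all four cups (no white one was there) are nested on the pan, and the pointer rests inside the green band, about 0.01 rad low by my estimate.

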